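# Snap the copper tube into its pipe clips and hold it home

### The job

Take the middle-sized copper tube (22 mm) from the notched timber rest and press it down into the two empty snap clips on the plywood panel until it clicks home in both, with its coupling at the same end as the coupling of the tube already fitted and its ends level with that tube's ends. Keep pressing it down firmly and evenly, about 10 N or more, and finish like that: the gripper still on the tube and still pushing it into both clips, without letting go. Leave the other two tubes, the loose tee and the flux pot where they are.

Things in the scene. Friction and masses are not known exactly. Their poses are not given: they have to be found in the camera images.
- tube22_mid (a point): the tube to fit: copper, 22 mm in diameter, 280 mm long, about 0.17 kg, level in one of three notches of the timber rest. This point is on its axis, halfway along. Its x axis runs along the tube to the end with the coupling (a collar 40 mm long with swollen rims 30 mm in diameter); it may roll, so y and z point anywhere around it. Free to grip over the 100 mm between the battens
- tube22_coupling (a point): the centre of the end face of that tube at its coupling end, on its axis, 140 mm from the middle
- tube22_plain (a point): the centre of the other, plain end face of that tube, on its axis, 140 mm from the middle
- tube22: the same tube as a whole; its origin and axes are those of its middle point
- lane (a point): where the middle of the tube's axis belongs once home: on the panel, midway between the two empty clips, 60 mm above the bench. Its x axis runs along the clips' common axis to the end where the coupling belongs, z is up. The clips stand 80 mm either side of it along x. The fitted tube lies parallel at y = +90 mm, at the same height, its ends at x = -140 (plain) and +140 mm (coupling)
- panel: the plywood panel, fixed: 300 x 250 x 15 mm, origin under its middle on the bench, axes as the lane's. Across it run two steel struts 41 mm wide, tops 36 mm above the bench, at x = -80 and +80 mm. They carry two pairs of clips: the empty pair in line at y = -45 mm, the pair with the fitted tube at y = +45 mm. Between the struts nothing but the board lies under the empty lane
- clip_near: the empty clip at the -x end: white plastic, 20 mm wide, open at the top, a springy wall with inward lip and outward flare either side of a rigid cradle. This name means only the foot and rigid cradle, which carry a tube that is home and feel the push. Origin on the strut, 24 mm under the seated tube's axis, axes as the panel's
- clip_far: the like empty clip at the +x end. Of the pair: a tube laid on the shut lips has its axis about 19 mm above home; the flares centre it from up to 8 mm aside. Pushed down slowly at the middle, the force climbs to 12 to 17 N some 15 mm above home, falls away by about 8 mm as the lips pass the tube's widest part, then the lips pull it down onto the rigid cradles at home, where force climbs steeply
- tube15_mid (a point): the middle, on its axis, of a thin copper tube, 15 mm in diameter, 260 mm long, also with a coupling, lying in another notch of the rest, 90 or 180 mm beside the 22 mm one: leave it
- tube28_mid (a point): the middle, on its axis, of a thick plain copper tube, 28 mm in diameter, 270 mm long, in the remaining notch of the rest: leave it
- rest: the timber rest, fixed: two battens 36 mm thick, 250 mm long, 46 mm high, each with three V notches 90 mm apart. Origin on the bench under the middle notch, midway between the battens, which stand 70 mm either side of it along x; the tubes lie along x, coupling ends to +x. Two strips 12 mm high join the battens
- flux: flux pot, white jar with black cap, 54 mm in diameter, 58 mm high, origin under its middle: leave it
- tee: loose copper tee fitting, 52 by 38 by 25 mm, on the panel beyond the fitted tube, origin at its underside: leave it

How it is judged (in metres and radians):
On the way, in this order (a step that is already met when the one before it is completed fails the run):
1. the 22 mm tube is lifted clear of the rest by the gripper (contact force between the fingers and tube22 above 2 N and height (world z) of tube22_mid above 0.07 m), for 0.1 s.
2. the gripper has pressed the tube home in both clips, the right way round (contact force between the fingers and tube22 above 2 N and z of tube22_coupling in the frame of lane between -0.003 and 0.003 m and z of tube22_plain in the frame of lane between -0.003 and 0.003 m and y of tube22_coupling in the frame of lane between -0.004 and 0.004 m and y of tube22_plain in the frame of lane between -0.004 and 0.004 m and x of tube22_coupling in the frame of lane between 0.125 and 0.155 m), for 0.2 s.
At the end, for the whole second after the job is handed in: Tube home in both clips (end centres within 3 mm in height and 4 mm sideways of the lane, coupling end within 15 mm of level with the fitted tube's coupling), fingers touching it with over 2 N, and over 3 N pressing it on each clip's cradle, through the last second (all of step 2 and contact force between tube22 and clip_near above 3 N and contact force between tube22 and clip_far above 3 N); the arm keeps its last pose, push and grip.
It fails at once if one of the other tubes is moved more than 30 mm (distance of any of tube15_mid, tube28_mid from where it was at the start of the episode above 0.03 m).
It fails at once if the tee or the flux pot is moved more than 30 mm (distance of any of tee, flux from where it was at the start of the episode above 0.03 m).
It also fails if it takes over 51 s, if anything falls off the work surface, if the arm or the gripper's body presses on something with over 40 N, if the wrist force passes 120 N, or if a joint passes its speed limit or range.

### The arm

A 6-joint arm with a two-finger parallel gripper is mounted at the origin on the work surface. World frame = base frame: x ahead of the robot, y to its left, z up, the work surface at z = 0. Lengths are in mm, angles in rad, forces in N, time in s.
With the tool pointing down it reaches from about 275 to 850 mm from the base axis. Payload 19 kg.
Tool frame: the origin (TCP) lies at the very end of the fingers, on their centre line; the grasp point (between the pads) lies 19 mm behind it; y points along the fingers, z is the direction in which the jaws open and shut, and the axes are right-handed (so a half turn about y gives the same grasp; the last joint's range is limited). The gripper opens to 85 mm and grips with 20 to 120 N. Pads are 22 mm wide; open, the fingers measure 114 mm over their backs; the gripper's body (76 mm by 85 mm) begins 54 mm behind the grasp point. The pads swing forward as they close: fully open they stand 13 mm farther back than shut.
Start: joints at [-1.395, 0.15, 1.437, -0, 1.554, -0.134], TCP at [175.273, -547.603, 231.267] pointing down, gripper open.
Joint ranges: [-2.8, 2.8], [-0.68, 2.1], [0.12, 2.68], [-1.39, 4.53], [0.16, 2.79], [-2.81, 2.81]. Speed limits (rad/s): [1.89, 1.89, 2.22, 3.01, 3.01, 3.01].

### API

Orientations are given as a rotation vector (axis times angle).
In Python, from rig import bot gives the robot as it stands. The module is installed in compiled form; this text tells all that it offers.
- The arm moves only by the shell command python3 -m inch 'ROWS' [FORCE]. ROWS is JSON, a list of rows, each an object of numbers: "dx", "dy", "dz": the shift along the world's x, y, z in m; "ax", "ay", "az": the turn, a rotation vector about the world's x, y, z in degrees; "gripper": the opening, from 0 (shut) to 1 (fully open). A call has 1 to 8 rows; each row is the pose to reach, as a shift and turn from the pose commanded when the call began; what a row does not reach only later rows make up. A row lasts 1/10 s, in which the tool goes at most 50 mm and 8.59 degrees, less where a joint would pass 70% of its speed; a pose out of reach is approached as far as the arm can. A call with a gripper value outside its range is refused whole. The fingers move at their own pace and stop on an object; FORCE is the grip in N (left out, the last holds). Time passes only in rows, so rows that repeat a pose let the fingers close. It gives the time, the measured TCP pose, the force and the opening at its end, in the units of the state.
- bot.state(): the state, without advancing time (a new reading comes with each control period).
- bot.capture(name): name is "scene" or "top"; returns (picture, depth): 420x560x3 uint8, red, green, blue; 420x560 float32, mm along the optical axis (not along the pixel's ray), 0 where there is no reading.
- bot.camera_model(name): a dict with "camera_matrix" (3x3 intrinsics, pixels), "dist_coeffs" ([k1, k2, p1, p2, k3] as OpenCV has them; the pictures are not rectified), "R" (3x3) and "t" (3): a world point X has camera coordinates R X + t. Camera axes: x right, y down, z forward; pixel columns grow to the right and rows downward; lengths in mm; the calibration is good to about 2 mm. A picture is of the moment at which its call begins. camera_model takes no time and is no camera call.
- bot.sign_off(): hands the job in, once; it reports no verdict.
The state is a dict: "clock": time; "q": joint angles; "qvel": joint speeds; "joint_efforts": joint torques, N m; "tcp_pos": TCP position; "eef_rot": TCP orientation; "wrist_force": force on the tool from outside, world axes, zero at the start; "moment": the same for the moment, N m; "grip_width": finger opening in mm.
Only numpy, scipy, OpenCV 4.12 (cv2) and the standard library are available. Lean on these libraries where they do the work, as an engineer would, in place of code of your own. Each camera call takes 0.05 s, during which the arm holds its last target. There are 200 camera calls.

## Working session

There is one attempt and no reset: what is moved stays moved. The work goes in short steps, Python scripts to look and compute and a shell command to move; the robot and the scene stay as the last step left them, time stands still between calls to the robot, and variables do not carry over. Pictures are saved under pics/ and viewed, about 8 in all and at most 12, crops included, and the job is handed in when it is done.

```bash
mkdir -p pics
cat > h.py <<'E'
import numpy as np,cv2
from rig import bot
def cap(n,f):
    p,d=bot.capture(n); cv2.imwrite(f'pics/{f}.png',p[:,:,::-1]); np.save(f'pics/{f}.npy',d); return p,d
def world(n,d):
    m=bot.camera_model(n);K=np.array(m['camera_matrix'],float);h,w=d.shape
    u,v=np.meshgrid(np.arange(w),np.arange(h))
    q=cv2.undistortPoints(np.stack([u,v],-1).reshape(-1,1,2).astype(np.float64),K,np.array(m['dist_coeffs'],float)).reshape(h,w,2)
    c=np.dstack([q*d[...,None],d]); W=(c-np.array(m['t']).ravel())@np.array(m['R'])
    W[d==0]=np.nan
    return W
E
python3 - <<'E'
from h import *
for n in('top','scene'):
    p,d=cap(n,n+'0'); m=bot.camera_model(n); print(n,-np.array(m['R']).T@np.array(m['t']).ravel(),m['camera_matrix'])
s=bot.state();print(s)
E
```

```text
top [ 371.48168165   -4.78546976 1082.38648917] [[455.89312803   0.         278.58422897]
 [  0.         455.89312803 202.90115782]
 [  0.           0.           1.        ]]
scene [1291.78663466 -254.01642478  733.37750489] [[433.20508433   0.         276.848528  ]
 [  0.         433.20508433 209.10941954]
 [  0.           0.           1.        ]]
{'clock': 0.1, 'q': array([-1.39501576e+00,  1.50925636e-01,  1.43791710e+00,  6.43236654e-06,
        1.55378455e+00, -1.34009706e-01]), 'qvel': array([ 4.55734975e-04, -9.39144265e-04, -3.64693992e-03,  1.26951973e-04,
        8.31238487e-04,  9.15671113e-06]), 'joint_efforts': array([ 6.87169508e-03, -7.14375114e+01, -5.71791780e+01, -3.26889940e-04,
        7.08231571e-03, -1.12084912e-06]), 'tcp_pos': array([ 175.23612556, -547.43546486,  230.76655396]), 'eef_rot': array([-0.32079858,  2.05545479, -2.0533037 ]), 'wrist_force': array([-0.60946254,  0.35843295, -0.0979167 ]), 'moment': array([ 0.01988541, -0.04521669,  0.06850088]), 'grip_width': 85.24522177192347}
```

View pics/top0.png

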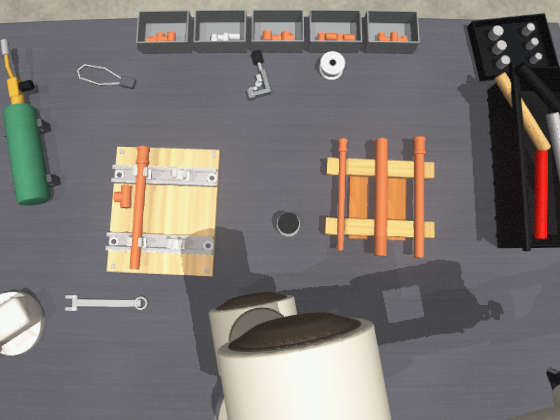

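View pics/scene0.png

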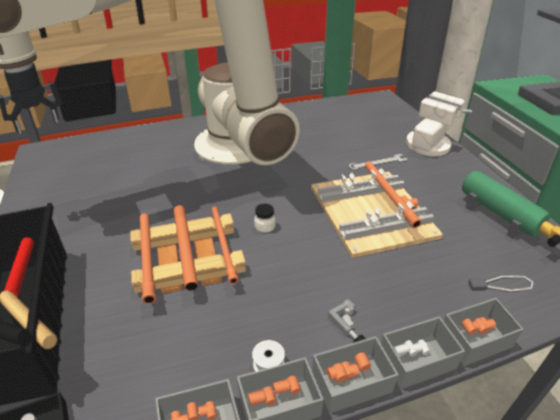

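The top view looks straight down, with world +x up and +y left. The rest tubes are the 15 mm at column 342, the plain 28 mm at 381, and the 22 mm at 419 with its coupling at the top (row ~140). The fitted tube is near column 138, also with its coupling at the top. The empty clips are near (175,175) and (180,243). Next I'll measure these.

```bash
cat > meas.py <<'E'
from h import *
def axis(W,p,box,hz,zr,r):
    u0,u1,v0,v1=box
    w=W[v0:v1,u0:u1].reshape(-1,3); c=cv2.cvtColor(p,cv2.COLOR_RGB2HSV)[v0:v1,u0:u1].reshape(-1,3)
    m=(c[:,1]>150)&((c[:,0]<14))&(w[:,2]>zr[0])&(w[:,2]<zr[1])
    w=w[m]; 
    vx,vy,x0,y0=cv2.fitLine(w[:,:2].astype(np.float32),cv2.DIST_HUBER,0,.01,.01).ravel()
    if vx<0: vx,vy=-vx,-vy
    t=(w[:,:2]-[x0,y0])@[vx,vy]; a,b=t.min(),t.max()
    o=np.array([x0,y0]); mid=o+(a+b)/2*np.array([vx,vy])
    print('n',m.sum(),'len',b-a,'mid',mid,'ang',np.degrees(np.arctan2(vy,vx)),'ztop',np.nanpercentile(w[:,2],[50,90]),'ends',o+a*np.array([vx,vy]),o+b*np.array([vx,vy]))
    return mid,np.array([vx,vy])
if __name__=='__main__':
    p=cv2.imread('pics/top0.png')[:,:,::-1].copy();W=world('top',np.load('pics/top0.npy'))
    axis(W,p,(407,432,130,265),0,(40,90),11)
    axis(W,p,(333,352,130,265),0,(40,90),11)
    mid,d=axis(W,p,(125,152,140,275),0,(62,90),11)
    print('lane guess',mid+90*np.array([d[1],-d[0]]))
    for v in (175,243): # clip profile
        for u in range(155,215,3): print(u,v,W[v,u].round(0))
    img=cv2.resize(p[130:290,95:235],None,fx=4,fy=3.75,interpolation=cv2.INTER_CUBIC); cv2.imwrite('pics/crop.png',img[:,:,::-1])
E
python3 meas.py
```

```text
n 1065 len 276.29761091743035 mid [ 518.57262071 -324.70460523] ang -2.2859855 ztop [55.56844118 58.78307979] ends [ 380.53375976 -319.19420981] [ 656.61148165 -330.21500066]
n 615 len 255.52023676360034 mid [ 524.76201576 -146.35957783] ang -2.2789278 ztop [47.76551228 50.78281198] ends [ 397.10294209 -141.2792852 ] [ 652.42108943 -151.43987046]
n 839 len 277.4416904141559 mid [492.21444529 312.36218642] ang -2.2030013 ztop [70.07244351 73.35248508] ends [353.59612832 317.69463693] [630.83276225 307.02973591]
lane guess [488.75483149 222.42870711]
155 175 [574. 294.  13.]
158 175 [573. 285.  19.]
161 175 [573. 278.  18.]
164 175 [573. 270.  20.]
167 175 [573. 263.  17.]
170 175 [573. 256.  19.]
173 175 [562. 235.  78.]
176 175 [563. 230.  70.]
179 175 [567. 227.  51.]
182 175 [567. 221.  47.]
185 175 [564. 209.  68.]
188 175 [569. 208.  41.]
191 175 [573. 205.  20.]
194 175 [573. 198.  18.]
197 175 [573. 191.  18.]
200 175 [574. 185.  14.]
203 175 [573. 177.  18.]
206 175 [573. 170.  19.]
209 175 [572. 162.  20.]
212 175 [572. 154.  24.]
155 243 [411. 287.  18.]
158 243 [411. 279.  19.]
161 243 [411. 272.  19.]
164 243 [411. 265.  20.]
167 243 [409. 244.  77.]
170 243 [409. 238.  71.]
173 243 [410. 237.  50.]
176 243 [410. 230.  50.]
179 243 [409. 217.  75.]
182 243 [410. 214.  60.]
185 243 [411. 215.  20.]
188 243 [411. 209.  18.]
191 243 [412. 202.  17.]
194 243 [411. 194.  20.]
197 243 [412. 187.  19.]
200 243 [412. 180.  19.]
203 243 [412. 173.  18.]
206 243 [412. 166.  21.]
209 243 [412. 159.  19.]
212 243 [412. 152.  18.]
```

View pics/crop.png

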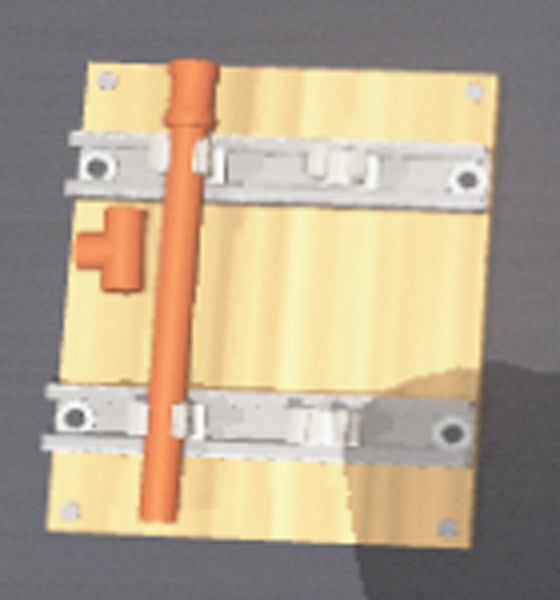

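The crop shows the fitted tube with its coupling at the top, and the two empty clips to its right at about (343,165) and (325,425) in crop pixels. Next I'll refine the axes by ray-plane intersection and cross-check the lane against the panel and clips.

```bash
cat >> h.py <<'E'
def rayplane(n,uv,z):
    m=bot.camera_model(n);K=np.array(m['camera_matrix'],float);R=np.array(m['R']);t=np.array(m['t']).ravel()
    q=cv2.undistortPoints(np.asarray(uv,np.float64).reshape(-1,1,2),K,np.array(m['dist_coeffs'],float)).reshape(-1,2)
    D=np.c_[q,np.ones(len(q))]@R; C=-R.T@t
    return C+D*((z-C[2])/D[:,2])[:,None]
def tube(n,p,box,z):
    u0,u1,v0,v1=box; c=cv2.cvtColor(np.ascontiguousarray(p),cv2.COLOR_RGB2HSV)[v0:v1,u0:u1]
    m=((c[...,1]>140)&((c[...,0]<13)|(c[...,0]>172))).astype(np.uint8)
    k,l,s,_=cv2.connectedComponentsWithStats(m); i=1+s[1:,4].argmax(); v,u=np.nonzero(l==i)
    w=rayplane(n,np.c_[u+u0,v+v0],z)[:,:2]
    vx,vy,x0,y0=cv2.fitLine(w.astype(np.float32),cv2.DIST_L2,0,.01,.01).ravel()
    if vx<0: vx,vy=-vx,-vy
    d=np.array([vx,vy]);o=np.array([x0,y0]);t=(w-o)@d;a,b=t.min(),t.max();mid=o+(a+b)/2*d
    print('n',len(w),'len %.1f'%(b-a),'wid %.1f'%(len(w)and np.ptp(((w-o)@[-vy,vx])[abs(t)<40])),'mid',mid.round(1),'ang %.2f'%np.degrees(np.arctan2(vy,vx)))
    return mid,d
E
python3 - <<'E'
from h import *
p=cv2.imread('pics/top0.png')[:,:,::-1];W=world('top',np.load('pics/top0.npy'))
tube('top',p,(407,432,130,265),48);tube('top',p,(330,354,130,260),45);tube('top',p,(368,395,130,265),50)
mid,d=tube('top',p,(128,155,140,275),60)
L=mid+90*np.array([d[1],-d[0]]);print('lane',L)
# clips: white high points
c=cv2.cvtColor(np.ascontiguousarray(p),cv2.COLOR_RGB2HSV)
for s in(-80,80):
    g=L+s*d; m=(abs(W[...,0]-g[0])<14)&(abs(W[...,1]-g[1])<28)&(W[...,2]>58)&(W[...,2]<85)
    w=W[m];print('clip',m.sum(),w[:,:2].mean(0),(w[:,:2].min(0)+w[:,:2].max(0))/2,np.ptp(w[:,:2],axis=0),'exp',g)
# panel
m=(c[...,0]>14)&(c[...,0]<28)&(c[...,1]>70)&(W[...,2]<26);m[:,:100]=0;m[:,225:]=0;m[:140]=0;m[285:]=0
w=W[m][:,:2].astype(np.float32);print('panel',cv2.minAreaRect(w))
c2=(rayplane('top',[[119,148],[219,149.5],[212,275],[107.5,270.5]],15));print(c2.round(),c2.mean(0))
E
```

```text
n 1124 len 281.0 wid 18.9 mid [ 519.  -327.3] ang -2.19
n 685 len 257.2 wid 13.4 mid [ 525.5 -147.3] ang -2.33
n 1371 len 272.6 wid 28.2 mid [ 519.2 -238.1] ang -2.19
n 1055 len 281.1 wid 21.0 mid [493.4 316.5] ang -2.17
lane [490.01116457 226.51977216]
clip 85 [409.38738566 228.35916154] [408.65749226 228.47735741] [19.92616118 32.61437169] exp [410.06835451 229.54421435]
clip 75 [566.90479011 224.77879237] [567.45200674 222.51975572] [20.8320225  30.67927954] exp [569.95397462 223.49532996]
panel ((492.7127380371094, 274.25848388671875), (256.8254089355469, 305.9961242675781), 87.84263610839844)
[[641. 385.  15.]
 [636. 140.  15.]
 [338. 152.  15.]
 [346. 399.  15.]] [489.9735963  268.93574564  15.        ]
```

Run:
```python
from h import *
s=bot.state();R=cv2.Rodrigues(s['eef_rot'])[0];print(R.round(3));z=R[:,2]
print('jaw ang',np.degrees(np.arctan2(z[1],z[0])),'want 87.8 or -92.2'); print(np.array([519,-327.3,120])-s['tcp_pos'])
```

```text
[[-0.952 -0.     0.305]
 [-0.305  0.001 -0.952]
 [-0.    -1.    -0.001]]
jaw ang -72.2503272525901 want 87.8 or -92.2
[ 343.76387444  220.13546486 -110.76655396]
```

```bash
python3 -m inch '[{"dx":0.344,"dy":0.22,"dz":-0.06,"az":-20},{"dx":0.344,"dy":0.22,"dz":-0.06,"az":-20},{"dx":0.344,"dy":0.22,"dz":-0.06,"az":-20},{"dx":0.344,"dy":0.22,"dz":-0.06,"az":-20},{"dx":0.344,"dy":0.22,"dz":-0.06,"az":-20},{"dx":0.344,"dy":0.22,"dz":-0.06,"az":-20},{"dx":0.344,"dy":0.22,"dz":-0.06,"az":-20},{"dx":0.344,"dy":0.22,"dz":-0.06,"az":-20}]' 100
python3 -m inch '[{"dx":0,"gripper":1},{"dx":0},{"dx":0}]'
python3 - <<'E'
from h import *
s=bot.state();R=cv2.Rodrigues(s['eef_rot'])[0];z=R[:,2];print(np.degrees(np.arctan2(z[1],z[0])),R[:,1].round(3)); print(np.array([519,-327.3,29])-s['tcp_pos'])
cap('scene','s1')
E
```

```text
-72.2503272525901 [-0.     0.001 -1.   ]
[ 343.76387444  220.13546486 -201.76655396]invalid input
invalid input
```

View pics/s1.png

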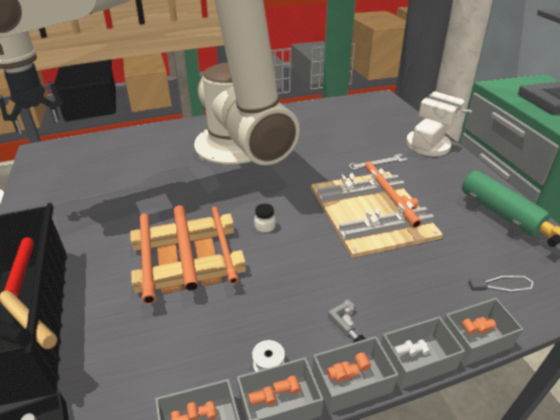

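The picture is unchanged because both calls were refused, probably because each row needs all the keys. I'll give full rows.

```bash
python3 -m inch '[{"dx":0.344,"dy":0.22,"dz":-0.06,"ax":0,"ay":0,"az":-20,"gripper":1},{"dx":0.344,"dy":0.22,"dz":-0.06,"ax":0,"ay":0,"az":-20,"gripper":1},{"dx":0.344,"dy":0.22,"dz":-0.06,"ax":0,"ay":0,"az":-20,"gripper":1},{"dx":0.344,"dy":0.22,"dz":-0.06,"ax":0,"ay":0,"az":-20,"gripper":1},{"dx":0.344,"dy":0.22,"dz":-0.06,"ax":0,"ay":0,"az":-20,"gripper":1},{"dx":0.344,"dy":0.22,"dz":-0.06,"ax":0,"ay":0,"az":-20,"gripper":1},{"dx":0.344,"dy":0.22,"dz":-0.06,"ax":0,"ay":0,"az":-20,"gripper":1},{"dx":0.344,"dy":0.22,"dz":-0.06,"ax":0,"ay":0,"az":-20,"gripper":1}]' 100
```

```text
clock: 0.95
tcp_pos: [502.0, -338.1, 174.2]
eef_rot: [-0.043, -2.202, 2.201]
wrist_force: [1.2, -0.7, -0.1]
grip_width: 85.2
```

```bash
python3 -m inch '[{"dx":0,"dy":0,"dz":0,"ax":0,"ay":0,"az":0,"gripper":1},{"dx":0,"dy":0,"dz":0,"ax":0,"ay":0,"az":0,"gripper":1},{"dx":0,"dy":0,"dz":0,"ax":0,"ay":0,"az":0,"gripper":1}]'
python3 - <<'E'
from h import *
s=bot.state();R=cv2.Rodrigues(s['eef_rot'])[0];z=R[:,2];print(np.degrees(np.arctan2(z[1],z[0])),R[:,1].round(3)); print(np.array([519,-327.3,29])-s['tcp_pos'])
cap('scene','s2')
E
```

```text
clock: 1.25
tcp_pos: [499.9, -340.2, 174.6]
eef_rot: [-0.044, -2.201, 2.201]
wrist_force: [-0.0, -0.5, 0.1]
grip_width: 85.3
-92.27870035044741 [-0. -0. -1.]
[  19.11871348   12.86528622 -145.57041007]
```

View pics/s2.png

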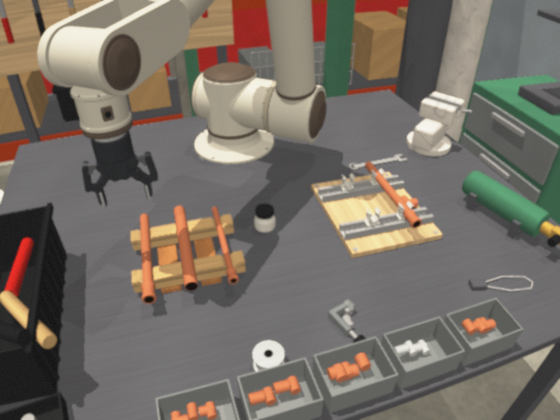

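The open gripper straddles the line of the 22 mm tube from above, with its fingertips at (100,200) and (150,190). Next I'll go to exact xy and descend.

```bash
python3 -m inch '[{"dx":0.019,"dy":0.013,"dz":-0.04,"ax":0,"ay":0,"az":0,"gripper":1},{"dx":0.019,"dy":0.013,"dz":-0.08,"ax":0,"ay":0,"az":0,"gripper":1},{"dx":0.019,"dy":0.013,"dz":-0.11,"ax":0,"ay":0,"az":0,"gripper":1},{"dx":0.019,"dy":0.013,"dz":-0.13,"ax":0,"ay":0,"az":0,"gripper":1},{"dx":0.019,"dy":0.013,"dz":-0.145,"ax":0,"ay":0,"az":0,"gripper":1},{"dx":0.019,"dy":0.013,"dz":-0.145,"ax":0,"ay":0,"az":0,"gripper":1},{"dx":0.019,"dy":0.013,"dz":-0.145,"ax":0,"ay":0,"az":0,"gripper":1}]'
python3 -m inch '[{"dx":0,"dy":0,"dz":0,"ax":0,"ay":0,"az":0,"gripper":0},{"dx":0,"dy":0,"dz":0,"ax":0,"ay":0,"az":0,"gripper":0},{"dx":0,"dy":0,"dz":0,"ax":0,"ay":0,"az":0,"gripper":0},{"dx":0,"dy":0,"dz":0,"ax":0,"ay":0,"az":0,"gripper":0},{"dx":0,"dy":0,"dz":0,"ax":0,"ay":0,"az":0,"gripper":0},{"dx":0,"dy":0,"dz":0,"ax":0,"ay":0,"az":0,"gripper":0},{"dx":0,"dy":0,"dz":0,"ax":0,"ay":0,"az":0,"gripper":0},{"dx":0,"dy":0,"dz":0,"ax":0,"ay":0,"az":0,"gripper":0}]' 110
```

```text
clock: 2.0
tcp_pos: [519.5, -327.4, 30.5]
eef_rot: [-0.045, -2.201, 2.202]
wrist_force: [-0.1, 0.1, 0.1]
grip_width: 85.3
clock: 2.8
tcp_pos: [519.8, -327.7, 30.4]
eef_rot: [-0.045, -2.2, 2.204]
wrist_force: [-1.0, -7.4, 4.7]
grip_width: 18.6
```

```bash
python3 -m inch '[{"dx":0,"dy":0,"dz":0,"ax":0,"ay":0,"az":0,"gripper":0},{"dx":0,"dy":0,"dz":0.02,"ax":0,"ay":0,"az":0,"gripper":0},{"dx":0,"dy":0,"dz":0.05,"ax":0,"ay":0,"az":0,"gripper":0},{"dx":0,"dy":0,"dz":0.08,"ax":0,"ay":0,"az":0,"gripper":0},{"dx":0,"dy":0,"dz":0.11,"ax":0,"ay":0,"az":0,"gripper":0},{"dx":0,"dy":0,"dz":0.13,"ax":0,"ay":0,"az":0,"gripper":0},{"dx":0,"dy":0,"dz":0.13,"ax":0,"ay":0,"az":0,"gripper":0},{"dx":0,"dy":0,"dz":0.13,"ax":0,"ay":0,"az":0,"gripper":0}]'
python3 - <<'E'
from h import *
cap('scene','s3');cap('top','t3')
E
```

```text
clock: 3.6
tcp_pos: [519.4, -326.5, 159.0]
eef_rot: [-0.043, -2.202, 2.201]
wrist_force: [0.4, -0.8, -2.3]
grip_width: 18.5
```

View pics/s3.png

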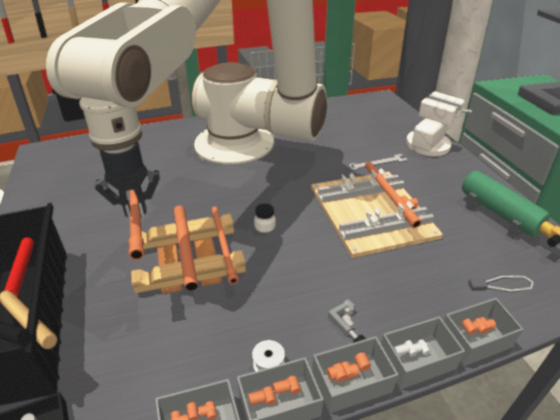

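The 22 mm tube is lifted level in the gripper, coupling towards +x (136,250), and the other tubes are undisturbed. Now I'll carry it over to the lane.

```bash
python3 -m inch '[{"dx":-0.004,"dy":0.02,"dz":0.01,"ax":0,"ay":0,"az":0,"gripper":0},{"dx":-0.006,"dy":0.06,"dz":0.01,"ax":0,"ay":0,"az":0,"gripper":0},{"dx":-0.008,"dy":0.1,"dz":0.01,"ax":0,"ay":0,"az":0,"gripper":0},{"dx":-0.01,"dy":0.14,"dz":0.01,"ax":0,"ay":0,"az":0,"gripper":0},{"dx":-0.012,"dy":0.18,"dz":0.01,"ax":0,"ay":0,"az":0,"gripper":0},{"dx":-0.014,"dy":0.22,"dz":0.01,"ax":0,"ay":0,"az":0,"gripper":0},{"dx":-0.016,"dy":0.26,"dz":0.01,"ax":0,"ay":0,"az":0,"gripper":0},{"dx":-0.018,"dy":0.3,"dz":0.01,"ax":0,"ay":0,"az":0,"gripper":0}]'
python3 -m inch '[{"dx":-0.002,"dy":0.04,"dz":0,"ax":0,"ay":0,"az":0,"gripper":0},{"dx":-0.004,"dy":0.08,"dz":0,"ax":0,"ay":0,"az":0,"gripper":0},{"dx":-0.006,"dy":0.12,"dz":0,"ax":0,"ay":0,"az":0,"gripper":0},{"dx":-0.008,"dy":0.16,"dz":0,"ax":0,"ay":0,"az":0,"gripper":0},{"dx":-0.01,"dy":0.2,"dz":0,"ax":0,"ay":0,"az":0,"gripper":0},{"dx":-0.011,"dy":0.23,"dz":0,"ax":0,"ay":0,"az":0,"gripper":0},{"dx":-0.011,"dy":0.25,"dz":0,"ax":0,"ay":0,"az":0,"gripper":0},{"dx":-0.011,"dy":0.252,"dz":0,"ax":0,"ay":0,"az":0,"gripper":0}]'
python3 -m inch '[{"dx":0,"dy":0,"dz":-0.01,"ax":0,"ay":0,"az":0,"gripper":0},{"dx":0,"dy":0,"dz":-0.03,"ax":0,"ay":0,"az":0,"gripper":0},{"dx":0,"dy":0,"dz":-0.03,"ax":0,"ay":0,"az":0,"gripper":0},{"dx":0,"dy":0,"dz":-0.03,"ax":0,"ay":0,"az":0,"gripper":0}]'
python3 - <<'E'
from h import *
s=bot.state();R=cv2.Rodrigues(s['eef_rot'])[0];z=R[:,2];print(s['tcp_pos'],np.degrees(np.arctan2(z[1],z[0])),R[:,1].round(3),s['q'].round(2),s['wrist_force'])
cap('scene','s4');p,d=cap('top','t4')
a=cv2.imread('pics/s4.png')[130:270,290:470];b=cv2.imread('pics/t4.png')[120:290,90:240]
cv2.imwrite('pics/c4.png',np.hstack([cv2.resize(a,(440,342),interpolation=2),cv2.resize(b,(340,342),interpolation=2)]))
E
```

```text
clock: 4.5
tcp_pos: [500.7, -25.0, 168.4]
eef_rot: [-0.042, -2.201, 2.2]
wrist_force: [0.5, 0.5, -2.3]
grip_width: 19.1
clock: 5.3
tcp_pos: [489.7, 227.2, 168.2]
eef_rot: [-0.039, -2.202, 2.202]
wrist_force: [-0.7, -0.9, -2.0]
grip_width: 18.9
clock: 5.7
tcp_pos: [490.3, 224.5, 139.1]
eef_rot: [-0.043, -2.2, 2.201]
wrist_force: [-0.2, -0.6, -1.0]
grip_width: 19.1
[490.3256744  224.51181398 139.1072313 ] -92.3043574452491 [-0.001 -0.    -1.   ] [0.29 0.13 1.65 0.   1.36 1.9 ] [-0.1710322  -0.63959571 -1.03044829]
```

View pics/c4.png

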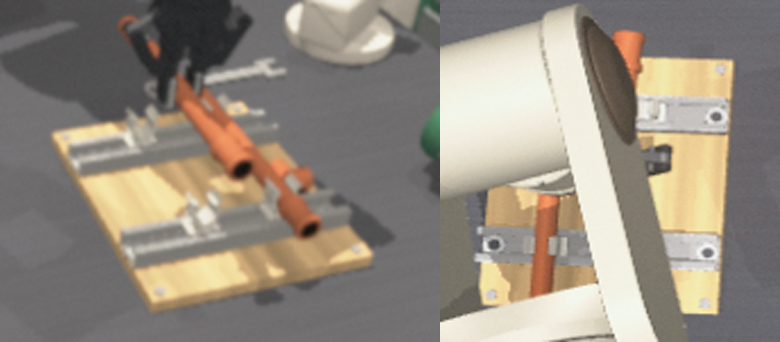

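The left crop shows the held tube above the panel, with its coupling end centre at scene px ≈(388,198) and its plain end at ≈(342,140). I'll compare these with the projections expected for a level tube.

Run:
```python
from h import *
m=bot.camera_model('scene');R=np.array(m['R']);t=np.array(m['t'],float)
def pr(P): return cv2.projectPoints(np.array([P],float),cv2.Rodrigues(R)[0],t,np.array(m['camera_matrix'],float),np.array(m['dist_coeffs'],float))[0].ravel().round(1)
for z in(150,158,166):
  for y in(219,225): print(z,y,pr([630,y-5.4,z]),pr([350.5,y+5.4,z]))
W=world('scene',np.load('pics/s4.npy'));p=cv2.imread('pics/s4.png')[:,:,::-1]
c=cv2.cvtColor(np.ascontiguousarray(p),cv2.COLOR_RGB2HSV)
k=(c[...,1]>140)&((c[...,0]<13)|(c[...,0]>172))&(W[...,2]>125)&(W[...,2]<200)&(W[...,1]>180)&(W[...,1]<280)
w=W[k];
for a,b in((340,380),(380,430),(540,580),(580,610),(610,640)):
  q=w[(w[:,0]>a)&(w[:,0]<b)]; print(a,b,len(q),np.nanmean(q,0).round(1),np.nanmax(q[:,2]).round(1) if len(q) else '')
print(np.nanmin(w,0),np.nanmax(w,0))
```

```text
150 219 [386.6 200.2] [339.8 141.1]
150 225 [389.  199.7] [341.8 140.7]
158 219 [387.2 197.4] [340.  138.5]
158 225 [389.5 196.9] [342.  138.2]
166 219 [387.7 194.5] [340.3 135.9]
166 225 [390.1 194. ] [342.3 135.6]
340 380 0 [nan nan nan] 
380 430 8 [421.7 227.5 163.6] 165.2
540 580 97 [561.4 216.8 160. ] 164.8
580 610 89 [597.2 214.4 160.9] 168.1
610 640 97 [624.3 214.1 160. ] 168.1
[415.55451878 203.86585301 145.78375873] [633.70984294 233.89444265 168.07646696]<stdin>:11: RuntimeWarning: Mean of empty slice
```

Level and on line (y≈224, within the clips' ±8 mm capture). Next I'll descend to just above the lips.

```bash
python3 -m inch '[{"dx":0,"dy":0.001,"dz":-0.02,"ax":0,"ay":0,"az":0,"gripper":0},{"dx":0,"dy":0.001,"dz":-0.045,"ax":0,"ay":0,"az":0,"gripper":0},{"dx":0,"dy":0.001,"dz":-0.06,"ax":0,"ay":0,"az":0,"gripper":0},{"dx":0,"dy":0.001,"dz":-0.07,"ax":0,"ay":0,"az":0,"gripper":0},{"dx":0,"dy":0.001,"dz":-0.073,"ax":0,"ay":0,"az":0,"gripper":0},{"dx":0,"dy":0.001,"dz":-0.073,"ax":0,"ay":0,"az":0,"gripper":0},{"dx":0,"dy":0.001,"dz":-0.073,"ax":0,"ay":0,"az":0,"gripper":0}]' 120
python3 - <<'E'
from h import *
cap('scene','s5');a=cv2.imread('pics/s5.png')[140:260,300:440]
cv2.imwrite('pics/c5.png',cv2.resize(a,(700,600),interpolation=2))
E
```

```text
clock: 6.5
tcp_pos: [491.0, 226.5, 67.5]
eef_rot: [-0.045, -2.203, 2.202]
wrist_force: [1.2, -0.3, -1.4]
grip_width: 18.6
```

View pics/c5.png

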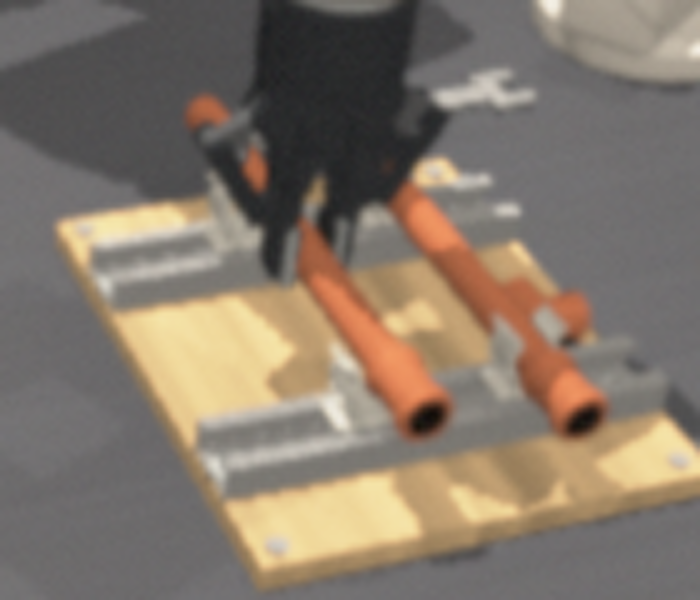

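The held tube sits just above both clips. Its coupling end at (425,410) lines up with the fitted tube's at (580,412). Next I'll press slowly.

```bash
python3 -m inch '[{"dx":0,"dy":0,"dz":-0.003,"ax":0,"ay":0,"az":0,"gripper":0},{"dx":0,"dy":0,"dz":-0.006,"ax":0,"ay":0,"az":0,"gripper":0},{"dx":0,"dy":0,"dz":-0.008,"ax":0,"ay":0,"az":0,"gripper":0},{"dx":0,"dy":0,"dz":-0.01,"ax":0,"ay":0,"az":0,"gripper":0},{"dx":0,"dy":0,"dz":-0.01,"ax":0,"ay":0,"az":0,"gripper":0}]'
python3 -m inch '[{"dx":0,"dy":0,"dz":-0.002,"ax":0,"ay":0,"az":0,"gripper":0},{"dx":0,"dy":0,"dz":-0.004,"ax":0,"ay":0,"az":0,"gripper":0},{"dx":0,"dy":0,"dz":-0.004,"ax":0,"ay":0,"az":0,"gripper":0}]'
python3 -m inch '[{"dx":0,"dy":0,"dz":-0.002,"ax":0,"ay":0,"az":0,"gripper":0},{"dx":0,"dy":0,"dz":-0.004,"ax":0,"ay":0,"az":0,"gripper":0},{"dx":0,"dy":0,"dz":-0.004,"ax":0,"ay":0,"az":0,"gripper":0}]'
python3 -c "from rig import bot;print(bot.state()['moment'])"
```

```text
clock: 7.05
tcp_pos: [491.3, 226.3, 57.2]
eef_rot: [-0.045, -2.203, 2.202]
wrist_force: [3.5, -3.3, 4.2]
grip_width: 18.7
clock: 7.35
tcp_pos: [491.1, 226.2, 52.8]
eef_rot: [-0.045, -2.202, 2.202]
wrist_force: [4.9, -2.0, 0.1]
grip_width: 18.6
clock: 7.65
tcp_pos: [490.2, 226.2, 47.7]
eef_rot: [-0.042, -2.201, 2.201]
wrist_force: [6.1, -1.6, -9.7]
grip_width: 18.7
[-0.27933972 -0.7391781   0.01837244]
```

```bash
python3 -m inch '[{"dx":0,"dy":0,"dz":-0.002,"ax":0,"ay":0,"az":0,"gripper":0},{"dx":0,"dy":0,"dz":-0.003,"ax":0,"ay":0,"az":0,"gripper":0},{"dx":0,"dy":0,"dz":-0.003,"ax":0,"ay":0,"az":0,"gripper":0}]'
python3 -m inch '[{"dx":0,"dy":0,"dz":-0.002,"ax":0,"ay":0,"az":0,"gripper":0},{"dx":0,"dy":0,"dz":-0.002,"ax":0,"ay":0,"az":0,"gripper":0},{"dx":0,"dy":0,"dz":-0.002,"ax":0,"ay":0,"az":0,"gripper":0}]'
python3 -m inch '[{"dx":0,"dy":0,"dz":-0.002,"ax":0,"ay":0,"az":0,"gripper":0},{"dx":0,"dy":0,"dz":-0.002,"ax":0,"ay":0,"az":0,"gripper":0},{"dx":0,"dy":0,"dz":-0.002,"ax":0,"ay":0,"az":0,"gripper":0}]'
python3 -c "from rig import bot;print(bot.state()['moment'])"
```

```text
clock: 7.95
tcp_pos: [490.0, 226.1, 45.1]
eef_rot: [-0.042, -2.201, 2.202]
wrist_force: [0.3, -3.5, -4.5]
grip_width: 18.2
clock: 8.25
tcp_pos: [490.3, 226.1, 44.7]
eef_rot: [-0.043, -2.201, 2.202]
wrist_force: [-10.6, -8.4, 19.4]
grip_width: 18.4
clock: 8.55
tcp_pos: [490.4, 226.1, 44.5]
eef_rot: [-0.044, -2.202, 2.202]
wrist_force: [-22.5, -14.1, 48.1]
grip_width: 18.8
[-2.09707834  3.75405697  0.02658072]
```

```bash
python3 -m inch '[{"dx":-0.001,"dy":-0.001,"dz":0.001,"ax":0,"ay":0,"az":0,"gripper":0},{"dx":-0.001,"dy":-0.001,"dz":0.001,"ax":0,"ay":0,"az":0,"gripper":0},{"dx":-0.001,"dy":-0.001,"dz":0.001,"ax":0,"ay":0,"az":0,"gripper":0},{"dx":-0.001,"dy":-0.001,"dz":0.001,"ax":0,"ay":0,"az":0,"gripper":0}]'
python3 - <<'E'
from h import *
s=bot.state();print(s['moment'],s['wrist_force'])
p,d=cap('scene','s6');a=cv2.imread('pics/s6.png')[140:260,300:440]
cv2.imwrite('pics/c6.png',cv2.resize(a,(700,600),interpolation=2))
W=world('scene',d);c=cv2.cvtColor(np.ascontiguousarray(p),cv2.COLOR_RGB2HSV)
k=(c[...,1]>140)&((c[...,0]<13)|(c[...,0]>172))&(W[...,2]>50)
for n,y0,y1 in(('held',195,255),('fitted',290,335)):
  for a,b in((345,375),(375,400),(500,550),(580,600),(600,645)):
    q=W[k&(W[...,0]>a)&(W[...,0]<b)&(W[...,1]>y0)&(W[...,1]<y1)]
    if len(q)>4: print(n,a,b,len(q),q.mean(0).round(1),np.percentile(q[:,2],90).round(1),q[:,0].max().round(1))
E
```

```text
clock: 8.95
tcp_pos: [490.3, 226.0, 44.7]
eef_rot: [-0.046, -2.205, 2.201]
wrist_force: [-7.2, -2.4, 25.4]
grip_width: 18.7
[-0.30417592  1.21198607  0.04458453] [-7.20200207 -2.36937698 25.43720831]
held 345 375 23 [363.4 226.7  66.8] 69.8 374.1
held 500 550 90 [524.8 219.6  66.2] 69.4 549.8
held 580 600 43 [592.5 215.3  67.4] 72.8 599.9
held 600 645 113 [618.4 215.4  66.9] 72.4 632.1
fitted 500 550 91 [525.2 308.8  66.5] 68.9 549.5
fitted 580 600 24 [591.2 305.4  67.3] 70.6 599.8
fitted 600 645 127 [619.  305.2  66.7] 71.9 635.2
```

View pics/c6.png

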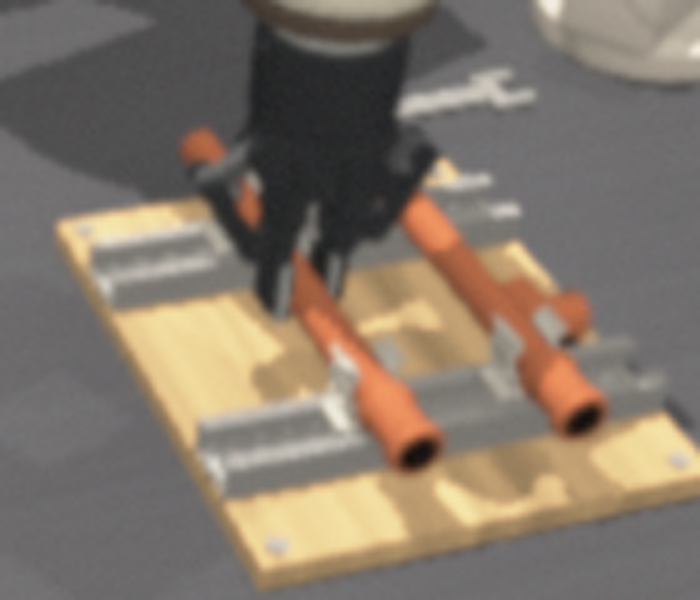

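The tube is home. The held and fitted tubes match within about 0.5 mm in height, run about 90 mm apart, and their coupling ends agree within about 3 mm; the far clip's lips grip it at (343,380). I'll hold briefly to confirm the force is steady, then hand in.

```bash
python3 -m inch '[{"dx":0,"dy":0,"dz":0,"ax":0,"ay":0,"az":0,"gripper":0},{"dx":0,"dy":0,"dz":0,"ax":0,"ay":0,"az":0,"gripper":0},{"dx":0,"dy":0,"dz":0,"ax":0,"ay":0,"az":0,"gripper":0},{"dx":0,"dy":0,"dz":0,"ax":0,"ay":0,"az":0,"gripper":0},{"dx":0,"dy":0,"dz":0,"ax":0,"ay":0,"az":0,"gripper":0}]'
python3 -c "
from rig import bot
s=bot.state();print(s['moment'],s['wrist_force'])
if s['wrist_force'][2]>15: print(bot.sign_off())"
```

```text
clock: 9.5
tcp_pos: [490.3, 226.0, 44.7]
eef_rot: [-0.046, -2.205, 2.201]
wrist_force: [-7.8, -2.6, 24.4]
grip_width: 18.3
[-0.29411841  1.20556273 -0.00570372] [-7.78639684 -2.60019021 24.44898812]
the job is handed in; nothing more can be done
None
```

I gripped the 22 mm tube at its middle, lifted it from the rest and pressed it into both empty clips, coupling at the same end as the fitted tube's. I handed in at about 9.5 s with the gripper still holding it and pushing down.

**Last checks**
- **Position:** the camera showed both tubes' tops at the same height within about 1 mm (up to 2 mm beside one coupling). The tubes are about 90 mm apart and their coupling ends differ by about 3 mm.
- **Push:** it held steady at about 24 N. The wrist moment suggested the load was shared evenly between the clips. That relies on my inference of where the sensor measures moments, and I could not read the force on each clip directly.
- **Sideways force:** about 8 N remained at the wrist after I backed off from a first push of 48 N.

**Disagreements**
- **Snap-in force:** my readings, taken between steps, showed only about 6 N going in, below the stated 12 to 17 N. The peak probably fell between readings. The pull down into the clips (about 10 N) and the steep rise at the bottom did show.
- **Finger opening:** it read about 18.5 mm on the 22 mm tube. I did not explain this, but the grip held.
- **Refused calls:** my first two move calls were refused for incomplete rows, and nothing moved.

I did not measure the other tubes, tee and flux pot again at the end. None looked disturbed in the pictures I viewed, though the last ones showed only the panel area.

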